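# Reset the microscope's light-source interlock with its two amber keys

### The job

The interlock of the microscope's light source has tripped and is reset at the control panel. Push the panel's clear guard all the way back, press both amber keys all the way down together, one fingertip on each, keep both down for two seconds, let both come up again, and push the guard fully shut. Leave the blue key alone and do not disturb the small things standing round the panel.

Things in the scene. Friction and masses are not known exactly. Their poses are not given: they have to be found in the camera images.
- panel: White desk control panel, grey top, 150 (x) x 164 (y) x 50 mm high, fixed to the worktop. Origin: centre of its underside; x to its rear (away from the robot, turned up to 0.35 rad), y to its left, z up. Three round keys in a row along y at x = -32 mm, y = -32, 0, +32 mm; which colour is where varies: the amber ones are 32 or 64 mm apart. Rails along x at y = +-70 mm, 8 mm wide, 72 mm high.
- guard (a joint): Clear guard plate, 46 (x) x 131 (y) x 3 mm, top 68 mm above the worktop, sliding on the rails along the panel's x. 0 m = shut, over the keys; 0.055 m = fully back, its front edge then 33 mm behind the row of key centres. Moves with about 1.5 N plus 6 N per m/s, stays where left; starts at 0 to 6 mm.
- guard_lip (a point): Top centre of the guard's black push lip: upright bar, 4 mm thick (x), 100 mm long (y), along the plate's rear edge, 18 mm above the plate, top 86 mm above the worktop. At panel x = -10 mm shut, +45 mm fully back; pushed from the front to open, from the rear to shut. Behind it the panel's flat top (50 mm high) runs on to x = +75 mm. Axes as the panel's.
- amber_key_1_base: Black bezel ring, 29 mm across and 3 mm high, of the first amber (orange) key, flat on the panel top; origin at the centre of its underside, 50 mm above the worktop; axes as the panel's.
- amber_key_2_base: Black bezel ring, 29 mm across and 3 mm high, of the second amber (orange) key, flat on the panel top; origin at the centre of its underside, 50 mm above the worktop; axes as the panel's.
- blue_key_base: Black bezel ring, 29 mm across and 3 mm high, of the blue key, flat on the panel top; origin at the centre of its underside, 50 mm above the worktop; axes as the panel's.
- amber_key_1_top (a point): Centre of the flat top of the first amber (orange) key's round cap, 21 mm across; 62 mm above the worktop when up, 55 mm when fully down, moves with the cap.
- amber_key_2_top (a point): Centre of the flat top of the second amber (orange) key's round cap, 21 mm across; 62 mm above the worktop when up, 55 mm when fully down, moves with the cap.
- blue_key_top (a point): Centre of the flat top of the blue key's round cap, 21 mm across; 62 mm above the worktop when up, 55 mm when fully down, moves with the cap.
- amber_key_1 (a joint): Travel of the first amber key: 0 m = up, 0.007 m = fully down. A spring raises it: about 1.5 N starts it, about 5 N takes it fully down.
- amber_key_2 (a joint): Travel of the second amber key: 0 m = up, 0.007 m = fully down. A spring raises it: about 1.5 N starts it, about 5 N takes it fully down.
- blue_key (a joint): Travel of the blue key: 0 m = up, 0.007 m = fully down. A spring raises it: about 1.5 N starts it, about 5 N takes it fully down.
- violet_bottle: Loose violet dropper bottle with black cap, 37 mm across, 97 mm high, standing about 13 cm to the left of the panel's centre; origin at the centre of its underside. A bystander.
- lens_case: Loose white round case with black screw cap, 41 mm across, 61 mm high, standing about 13 cm to the right of the panel's centre; origin at the centre of its underside. A bystander.
- cover_box: Loose small blue-and-white box, 27 x 27 x 16 mm, behind the left half of the panel or to its left; origin at the centre of its underside. A bystander.
- pc_tower: Black computer tower fixed on the worktop to the left of the panel, in the way of a straight swing from the robot's left: it fills x = 0.48 to 0.89 m and y = 0.24 to 0.43 m of the world frame, up to 385 mm high, and never moves.

How it is judged:
By the outcome, as a careful person would: the job done as asked, in the order asked, and still so for the second after the job is handed in, with the robot touching nothing.
It also fails if it takes over 58 s, if anything falls off the work surface, if the arm or the gripper's body presses on something with over 40 N, if the wrist force passes 120 N, or if a joint passes its speed limit or range.

### The arm

A 6-joint arm with a two-finger parallel gripper is mounted at the origin on a cart in front of the work surface, level with it; the furniture and walls round the work are solid. World frame = base frame: x ahead of the robot, y to its left, z up, the work surface at z = 0. Lengths are in m, angles in rad, forces in N, time in s.
With the tool pointing down it reaches from about 0.35 to 0.85 m from the base axis. Payload 8.1 kg.
Tool frame: the origin (TCP) lies midway between the tips of the shut fingers; the grasp point (between the pads) lies 19 mm behind it (env.pinch_z is the distance from the TCP to the grasp point, in m); z points along the fingers, y is the direction in which the jaws open and shut (so a half turn about z gives the same grasp; the last joint's range is limited). The gripper opens to 85 mm and grips with 20 to 120 N. Pads are 22 mm wide; open, the fingers measure 114 mm over their backs; the gripper's body (76 mm by 85 mm) begins 54 mm behind the grasp point. The pads swing forward as they close: fully open they stand 13 mm farther back than shut.
Start: joints at [-1.351, 0.13, 1.488, -0, 1.523, -0.085], TCP at [0.18, -0.572, 0.231] pointing down, gripper open.
Joint ranges: [-2.96, 2.96], [-0.89, 2.26], [0.02, 2.5], [-1.34, 4.48], [0, 2.73], [-2.66, 2.66]. Speed limits (rad/s): [2.39, 2.39, 2.79, 3.14, 3.14, 3.14].

### API

Orientations are given as a unit quaternion [x, y, z, w].
In Python, from workcell import env, get_image gives the robot as it stands.
- The arm moves only by the tool servo_tool, never from a script. Its argument "rows" is a list that holds one entry, the list of rows, each a list of 7 numbers: the shift along the tool's x, y, z in cm, then the turn, a rotation vector about the tool's x, y, z in degrees, then the opening, from 0 (shut) to 1 (fully open). A call has 1 to 5 rows; each row is the pose to reach, as a shift and turn from the pose commanded when the call began, along the tool's axes at that moment; what a row does not reach only later rows make up. A row lasts 1/10 s, in which the tool goes at most 50 mm and 8.59 degrees, less where a joint would pass 70% of its speed; a pose out of reach is approached as far as the arm can. A call with a gripper value outside its range is refused whole. The fingers move at their own pace and stop on an object; "grip_force" is the grip in N (left out, the last holds). Time passes only in rows, so rows that repeat a pose let the fingers close. It gives the time, the measured TCP pose, the force and the opening at its end, in the units of the state.
- env.observe(): the state, without advancing time (a new reading comes with each control period).
- get_image(name): name is "side" or "top"; returns a dict with "frame" (400x640x3 uint8, red, green, blue), "fx", "fy", "cx", "cy" (pixels), "R" (3x3) and "t" (3): a world point X has camera coordinates R X + t. Camera axes: x right, y down, z forward; pixel columns grow to the right and rows downward; lengths in m; the calibration is good to about 2 mm. A picture is of the moment at which its call begins. There is no depth.
- env.close_job(): hands the job in, once; it reports no verdict.
The state is a dict: "t": time; "joints": joint angles; "joint_velocities": joint speeds; "effort": joint torques, N m; "tcp_pos": TCP position; "tool_rot": TCP orientation; "ft_force": force on the tool from outside, world axes, zero at the start; "moment": the same for the moment, N m; "gripper_width": opening from 0.0 (shut) to 1.0 (fully open).
Only numpy, scipy, OpenCV 4.12 (cv2) and the standard library are available. Lean on these libraries where they do the work, as an engineer would, in place of code of your own. Each camera call takes 0.05 s, during which the arm holds its last target.

## Working session

There is one attempt and no reset: what is moved stays moved. The work goes in short steps, Python scripts to look and compute and a tool call to move; the robot and the scene stay as the last step left them, time stands still between calls to the robot, and variables do not carry over. Pictures are saved under pics/ and viewed, and the job is handed in when it is done.

Besides the shell and the picture viewer there is one more tool, called after ">>>" as name(argument=value, ...) on one line, values as JSON. servo_tool: Moves the arm, as the interface text tells. Its arguments: {"type":"object","properties":{"rows":{"type":"array","items":{"type":"array","items":{"type":"array","items":{"type":"number"}}}},"grip_force":{"type":"number"}},"required":["rows"]}

```bash
ls; mkdir -p pics
python3 - <<'E'
from workcell import env,get_image
import cv2
for n in("side","top"):
    d=get_image(n); cv2.imwrite(f"pics/{n}0.png",d["frame"][:,:,::-1]); print(n,d["fx"],d["fy"],d["cx"],d["cy"],d["R"],d["t"])
print(env.observe(), env.pinch_z)
E
```

```text
pics
side 467.2875000383714 467.2875000383714 317.3373170615378 192.07597799555955 [[-0.87597563 -0.48179968 -0.02314672]
 [-0.19901436  0.40471332 -0.89252474]
 [ 0.43938592 -0.77722339 -0.45040406]] [0.53529902 0.15876543 0.86119117]
top 364.57031905858975 364.57031905858975 322.5627928976636 202.27510188446664 [[-0.00139254 -0.99988713 -0.0149595 ]
 [-0.98852965  0.00363561 -0.15098317]
 [ 0.15102052  0.01457766 -0.98842314]] [0.05185215 0.55784272 0.92255256]
{'t': 0.1, 'joints': array([-1.35140537e+00,  1.31109985e-01,  1.48919604e+00, -2.81810158e-05,
        1.52298709e+00, -8.54042095e-02]), 'joint_velocities': array([ 0.00013983, -0.00021856, -0.00038288,  0.00064874, -0.00154377,
       -0.0002131 ]), 'effort': array([ 1.47129500e-03, -5.70952141e+01, -5.01940012e+01, -1.82286967e-04,
        8.21234426e-03,  7.81652852e-05]), 'tcp_pos': array([ 0.1799578 , -0.57184914,  0.23032069]), 'tool_rot': array([ 9.88409484e-01,  1.51808986e-01, -7.09595035e-05, -8.47381557e-04]), 'ft_force': array([ 0.4167534 ,  0.5698858 , -0.26959768]), 'moment': array([-0.06370434, -0.0301325 ,  0.00699144]), 'gripper_width': 0.9977180855517561} 0.0187
```

View pics/side0.png

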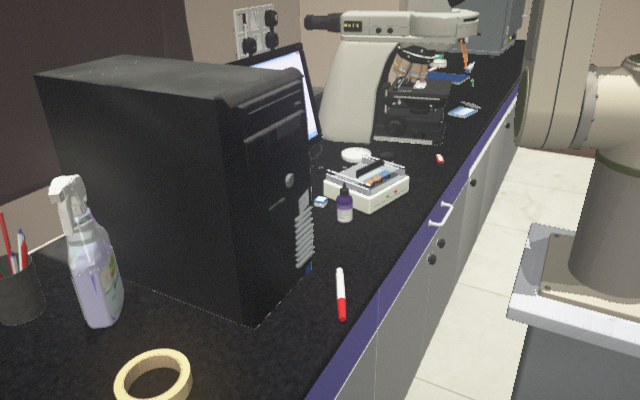

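View pics/top0.png

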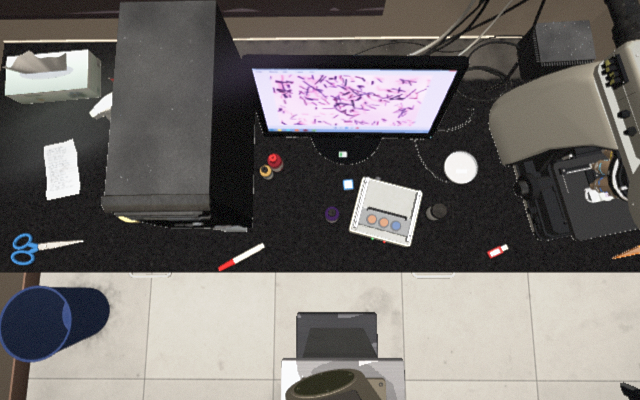

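```bash
cat > h.py <<'E'
import numpy as np,cv2
from workcell import env,get_image
def ray(d,u,v,z):
    c=-d["R"].T@d["t"]; r=d["R"].T@np.array([(u-d["cx"])/d["fx"],(v-d["cy"])/d["fy"],1.])
    return c+r*(z-c[2])/r[2]
def proj(d,X):
    p=d["R"]@np.asarray(X,float)+d["t"]; return np.array([d["fx"]*p[0]/p[2]+d["cx"],d["fy"]*p[1]/p[2]+d["cy"]])
def crop(d,x0,y0,x1,y1,k,name):
    cv2.imwrite("pics/"+name,cv2.resize(d["frame"][y0:y1,x0:x1,::-1],None,fx=k,fy=k,interpolation=cv2.INTER_CUBIC))
E
python3 - <<'E'
from h import *
d=get_image("top"); crop(d,320,140,460,255,5,"t1.png")
s=get_image("side"); crop(s,300,140,440,230,5,"s1.png")
hsv=cv2.cvtColor(d["frame"],cv2.COLOR_RGB2HSV)
for nm,lo,hi,z in(("amber",(5,70,100),(22,255,255),.062),("blue",(95,60,80),(120,255,255),.062),("violet",(122,50,20),(150,255,255),.05)):
    m=cv2.inRange(hsv,lo,hi); m[:140]=0;m[255:]=0;m[:,:320]=0;m[:,460:]=0
    n,l,st,c=cv2.connectedComponentsWithStats(m)
    for i in range(1,n):
        if st[i,4]>8: print(nm,st[i],c[i],ray(d,*c[i],z))
# panel white body
g=d["frame"].astype(int); m=((g.min(2)>125)).astype(np.uint8); m[:165]=0;m[255:]=0;m[:,:340]=0;m[:,430:]=0
cs,_=cv2.findContours(m,0,2); c=max(cs,key=cv2.contourArea); r=cv2.minAreaRect(c); b=cv2.boxPoints(r); print(r); 
for p in b: print(p,ray(d,*p,.05)[:2],ray(d,*p,.072)[:2])
E
```

```text
amber [368 215   8   8  50] [371.5  218.64] [ 0.51199735 -0.07563851  0.062     ]
amber [380 219   8   7  48] [383.52083333 221.89583333] [ 0.50350935 -0.10625267  0.062     ]
blue [343 179  11  12  59] [348.16949153 184.38983051] [ 0.60202718 -0.01677825  0.062     ]
blue [392 222   8   8  49] [395.57142857 225.32653061] [ 0.49460354 -0.13681604  0.062     ]
violet [324 206  16  15 137] [331.64963504 213.18978102] [0.52790692 0.02661263 0.05      ]
((385.82354736328125, 210.70590209960938), (63.54433059692383, 59.66376495361328), 14.03624439239502)
[347.76474 231.9412 ] [ 0.47881598 -0.01490559] [ 0.47726801 -0.01371424]
[362.23532 174.05884] [ 0.63225001 -0.05509959] [ 0.6271371  -0.05297436]
[423.88235 189.47061] [ 0.58995902 -0.21628292] [ 0.58582872 -0.21041269]
[409.41177 247.35297] [ 0.43885625 -0.172715  ] [ 0.43823672 -0.16785705]
```

View pics/t1.png

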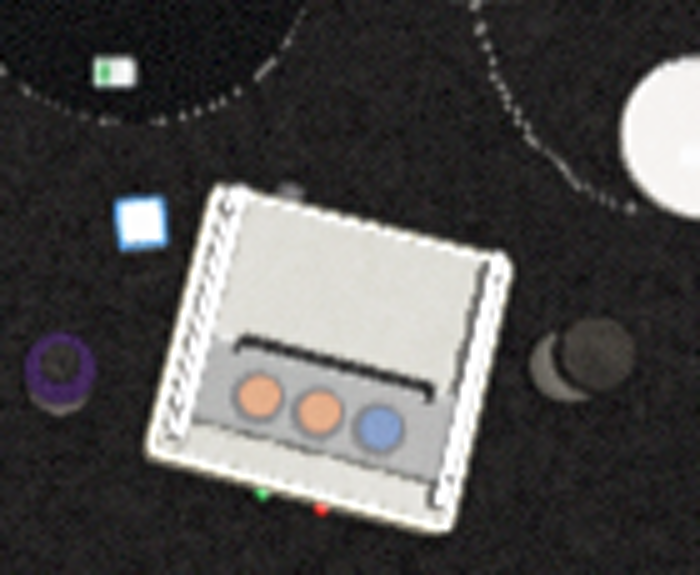

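View pics/s1.png

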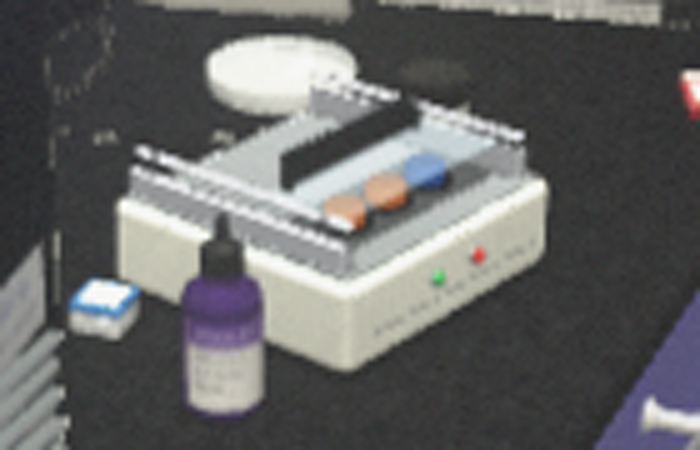

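Run:
```python
from h import *
d=get_image("side")
hsv=cv2.cvtColor(d["frame"],cv2.COLOR_RGB2HSV)
for nm,lo,hi,z in(("amber",(4,60,80),(22,255,255),.062),("blue",(100,60,60),(120,255,255),.062)):
    m=cv2.inRange(hsv,lo,hi); m[:165]=0;m[190:]=0;m[:,:355]=0;m[:,395:]=0
    n,l,st,c=cv2.connectedComponentsWithStats(m)
    for i in range(1,n):
        if st[i,4]>8: print(nm,st[i],c[i],ray(d,*c[i],z))
T=get_image("top")
g=T["frame"].astype(int).max(2)
m=(g<75).astype(np.uint8); M=np.zeros_like(m); M[203:222,362:412]=1
n,l,st,c=cv2.connectedComponentsWithStats(m*M)
for i in range(1,n):
    if st[i,4]>5: print("lip",st[i],c[i],ray(T,*c[i],.084))
```

```text
amber [365 175  17  11  81] [373.65432099 179.55555556] [ 0.5013093  -0.08306936  0.062     ]
blue [381 171   8   7  48] [384.60416667 173.89583333] [ 0.48984951 -0.12479982  0.062     ]
lip [368 208   8   2   9] [371.66666667 208.33333333] [ 0.53575912 -0.07398681  0.084     ]
lip [388 213  18   7  21] [397.0952381  215.04761905] [ 0.51852274 -0.13737352  0.084     ]
```

```bash
cat >> h.py <<'E'
YAW=-0.272
P0=None
def setp(c,yaw): # c = centre-key world xy
    global P0,YAW; YAW=yaw; P0=np.array(c)+0.032*np.array([np.cos(yaw),np.sin(yaw)])
def pw(x,y,z=0):
    c,s=np.cos(YAW),np.sin(YAW); return np.array([P0[0]+c*x-s*y,P0[1]+s*x+c*y,z])
setp((0.5034,-0.1062),-0.272)
def overlay(d,x0,y0,x1,y1,k,name):
    im=cv2.resize(d["frame"][y0:y1,x0:x1,::-1],None,fx=k,fy=k,interpolation=cv2.INTER_CUBIC).copy()
    def q(X): return tuple(int(round(v)) for v in (proj(d,X)-[x0-.5,y0-.5])*k)
    for z in(.05,0):
        pts=[pw(a,b,z) for a,b in((-.075,-.082),(.075,-.082),(.075,.082),(-.075,.082))]
        cv2.polylines(im,[np.array([q(p) for p in pts])],True,(0,255,0),1)
    for y in(-.032,0,.032):
        cs=[pw(-.032+.0105*np.cos(t),y+.0105*np.sin(t),.062) for t in np.linspace(0,6.28,24)]
        cv2.polylines(im,[np.array([q(p) for p in cs])],True,(0,0,255),1)
    cv2.imwrite("pics/"+name,im)
E
python3 - <<'E'
from h import *
print(P0)
overlay(get_image("top"),320,140,460,255,5,"t2.png")
overlay(get_image("side"),300,140,440,230,5,"s2.png")
E
```

```text
[ 0.53422354 -0.11479707]
```

View pics/t2.png

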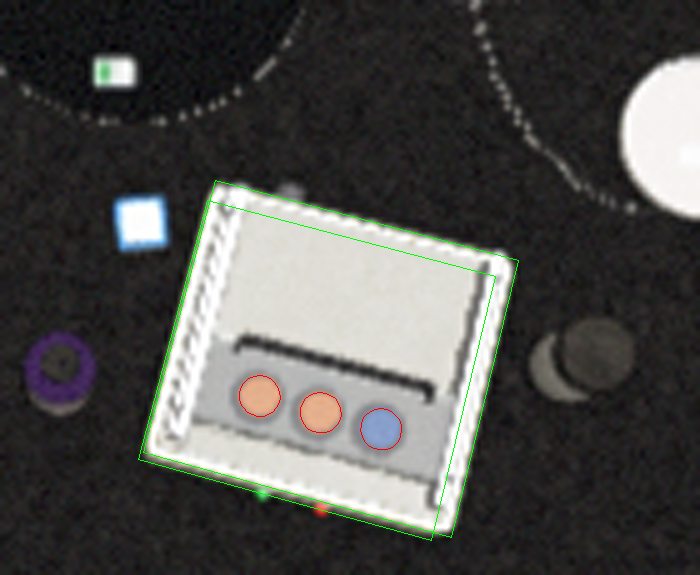

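View pics/s2.png

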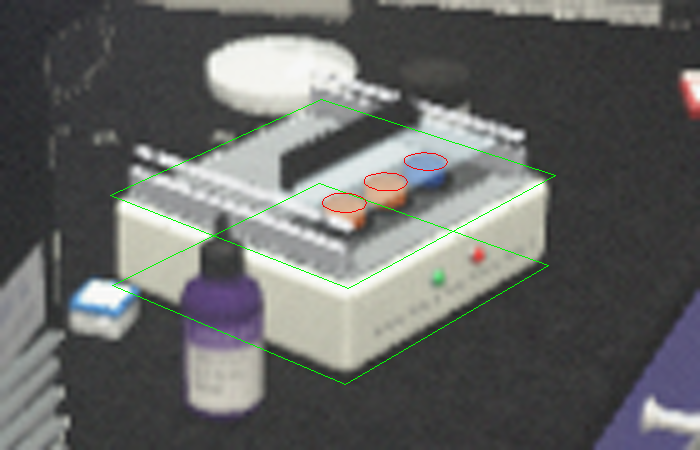

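```bash
cat >> h.py <<'E'
from scipy.spatial.transform import Rotation as Ro
def go(x,y,z):
    o=env.observe(); R=Ro.from_quat(o["tool_rot"]); t=pw(x,y,z)
    G=np.array([[np.cos(YAW),np.sin(YAW),0],[np.sin(YAW),-np.cos(YAW),0],[0,0,-1]])
    print("t",round(o["t"],2),"shift cm",np.round(100*R.inv().apply(t-o["tcp_pos"]),2),"turn",np.round((R.inv()*Ro.from_matrix(G)).as_rotvec(True),2))
    D=np.array([np.cos(YAW),np.sin(YAW)]);N=np.array([-D[1],D[0]]);e=o["tcp_pos"][:2]-P0
    print("tcp panel mm",np.round(1000*np.array([e@D,e@N,o["tcp_pos"][2]]),1),"F panel",np.round([o["ft_force"][:2]@D,o["ft_force"][:2]@N,o["ft_force"][2]],1),"w",o["gripper_width"])
E
python3 -c "
from h import *
go(-.040,0,.15)"
```

```text
t 0.4 shift cm [ 44.16 -35.19   8.12] turn [-1.000e-02  0.000e+00  3.305e+01]
tcp panel mm [-218.2 -535.8  231.1] F panel [ 0.1  0.5 -0. ] w 1.0001130750426288
```

>>> servo_tool(rows=[[[3.5, -2.8, 0, 0, 0, 8, 0], [7, -5.6, 0, 0, 0, 16, 0], [10.5, -8.4, 0, 0, 0, 24, 0], [14, -11.2, 0, 0, 0, 33, 0], [17.5, -14, 0, 0, 0, 33, 0]]])

```text
t: 0.9
tcp_pos: [0.3056, -0.3849, 0.2314]
tool_rot: [0.99, -0.138, 0.0, 0.0]
ft_force: [0.2, 0.1, -0.3]
gripper_width: 0.146
```

```bash
python3 -c "
from h import *
go(-.040,0,.15)"
```

```text
t 0.9 shift cm [ 10.6  -32.22   8.13] turn [ 0.02 -0.02 -0.29]
tcp panel mm [-147.7 -321.6  231.4] F panel [ 0.2  0.2 -0.3] w 0.14603583846172055
```

>>> servo_tool(rows=[[[1.5, -4.6, 0, 0, 0, 0, 0], [3, -9.2, 1, 0, 0, 0, 0], [4.5, -13.8, 2, 0, 0, 0, 0], [6, -18.4, 3, 0, 0, 0, 0], [7.5, -23, 4.5, 0, 0, 0, 0]]])

```text
t: 1.4
tcp_pos: [0.4398, -0.1837, 0.1872]
tool_rot: [0.991, -0.135, 0.001, 0.0]
ft_force: [0.7, -0.4, -0.0]
gripper_width: 0.003
```

>>> servo_tool(rows=[[[1.5, -4.6, 1.5, 0, 0, 0, 0], [3.1, -9.2, 3.6, 0, 0, 0, 0], [3.1, -9.2, 3.6, 0, 0, 0, 0]]])

```text
t: 1.7
tcp_pos: [0.4935, -0.1001, 0.1478]
tool_rot: [0.991, -0.133, -0.002, -0.001]
ft_force: [-1.9, -0.5, -1.1]
gripper_width: -0.0
```

```bash
python3 -c "
from h import *
go(-.040,0,.1)
overlay(get_image('top'),320,140,460,255,5,'t3.png')
d=get_image('side');crop(d,280,60,440,230,3,'s3.png')
"
```

```text
t 1.7 shift cm [0.34 0.33 4.78] turn [-0.1   0.2   0.32]
tcp panel mm [-43.2   3.2 147.8] F panel [-1.7 -1.  -1.1] w -0.0003508250753387147
```

View pics/s3.png

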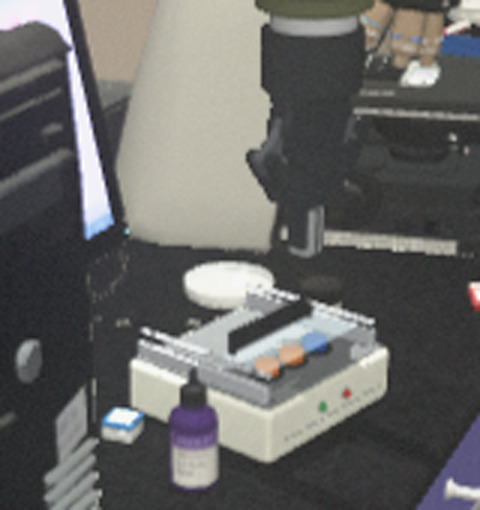

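View pics/t3.png

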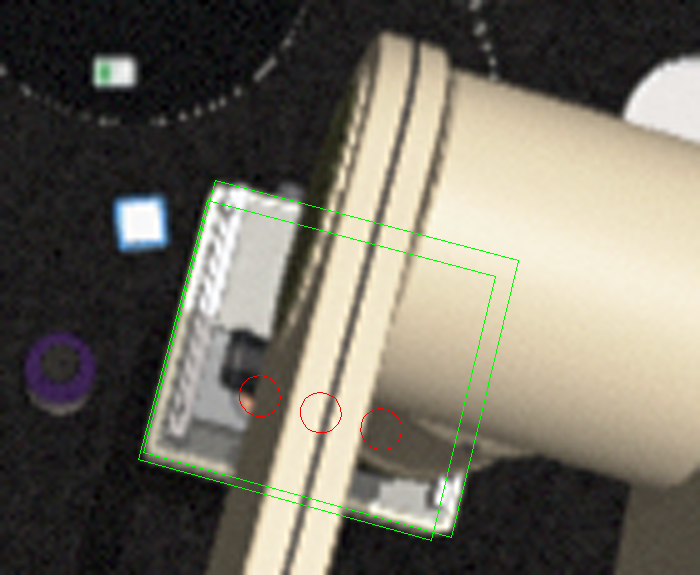

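>>> servo_tool(rows=[[[0.1, 0.2, 2.5, 0, 0, 0, 0], [0.2, 0.3, 5, 0, 0, 0, 0], [0.2, 0.3, 7.0, 0, 0, 0, 0], [0.2, 0.3, 7.0, 0, 0, 0, 0]]])

```text
t: 2.2
tcp_pos: [0.4917, -0.1093, 0.0783]
tool_rot: [0.991, -0.136, -0.002, -0.0]
ft_force: [-0.4, 0.6, 0.0]
gripper_width: -0.001
```

```bash
python3 -c "
from h import *
go(.032,0,.077)
d=get_image('side');crop(d,300,100,440,210,5,'s4.png');print(proj(d,env.observe()['tcp_pos'])-[300,100])
"
```

```text
t 2.2 shift cm [ 7.44 -0.62  0.1 ] turn [ 0.01  0.25 -0.06]
tcp panel mm [-42.4  -6.1  78.3] F panel [-0.5  0.5  0. ] w -0.0006346558603962662
[81.36725496 69.23550663]
```

View pics/s4.png

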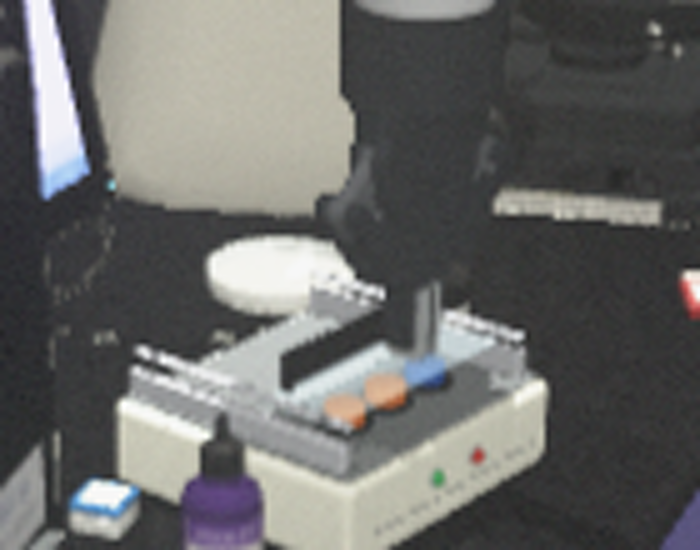

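>>> servo_tool(rows=[[[0.5, -0.6, 0.3, 0, 0, 0, 0], [1.8, -0.6, 0.3, 0, 0, 0, 0], [2.8, -0.6, 0.3, 0, 0, 0, 0], [3.8, -0.6, 0.3, 0, 0, 0, 0], [4.8, -0.6, 0.3, 0, 0, 0, 0]]])

```text
t: 2.75
tcp_pos: [0.5432, -0.1158, 0.0783]
tool_rot: [0.991, -0.135, 0.0, 0.0]
ft_force: [-1.1, 1.5, 1.5]
gripper_width: 0.002
```

>>> servo_tool(rows=[[[0.7, 0, 0, 0, 0, 0, 0], [1.4, 0, 0, 0, 0, 0, 0], [2.0, 0, 0, 0, 0, 0, 0], [2.4, 0, 0, 0, 0, 0, 0], [2.4, 0, 0, 0, 0, 0, 0]]])

```text
t: 3.25
tcp_pos: [0.5655, -0.1221, 0.0774]
tool_rot: [0.991, -0.135, 0.0, 0.0]
ft_force: [-1.3, 0.6, 0.1]
gripper_width: 0.004
```

```bash
python3 -c "
from h import *
go(.032,0,.077)
d=get_image('side');crop(d,300,100,440,210,5,'s5.png')
"
```

```text
t 3.25 shift cm [-0.01  0.14  0.04] turn [ 0.   -0.01  0.04]
tcp panel mm [32.1  1.4 77.4] F panel [-1.4  0.2  0.1] w 0.004453404145998485
```

View pics/s5.png

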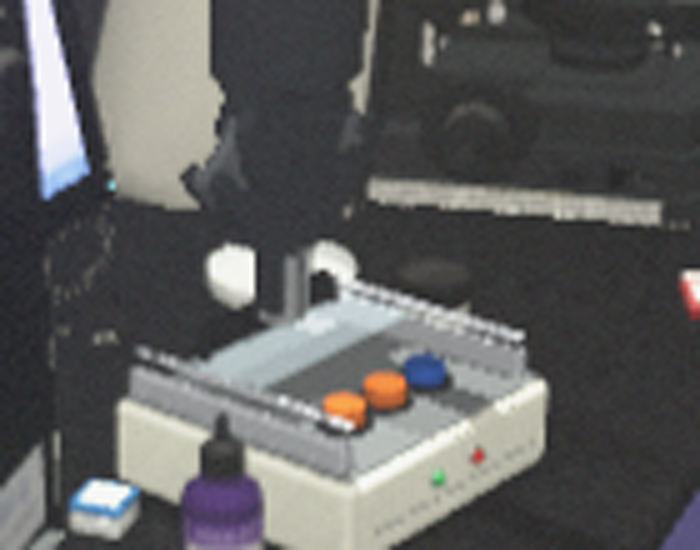

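>>> servo_tool(rows=[[[0.2, 0, 0, 0, 0, 0, 0], [0.4, 0, 0, 0, 0, 0, 0], [0.4, 0, 0, 0, 0, 0, 0]]])

```text
t: 3.6
tcp_pos: [0.5662, -0.1222, 0.0771]
tool_rot: [0.991, -0.135, -0.003, -0.0]
ft_force: [-15.9, 4.1, 10.4]
gripper_width: 0.002
```

```bash
python3 -c "
from h import *
go(.032,0,.077)"
```

```text
t 3.6 shift cm [-0.08  0.15  0.01] turn [0.01 0.37 0.05]
tcp panel mm [32.8  1.5 77.1] F panel [-16.5  -0.3  10.4] w 0.002330696827725811
```

>>> servo_tool(rows=[[[-1.2, 0, 0, 0, 0, 0, 0], [-1.6, 0, -2.3, 0, 0, 0, 0], [-3.0, -0.7, -3.3, 0, 0, 0, 0.2], [-5, -1.4, -3.3, 0, 0, 0, 0.2], [-6.8, -1.4, -3.3, 0, 0, 0, 0.2]]])

```text
t: 4.1
tcp_pos: [0.5072, -0.0907, 0.1112]
tool_rot: [0.991, -0.135, 0.001, 0.0]
ft_force: [-0.5, -0.4, 0.5]
gripper_width: 0.203
```

>>> servo_tool(rows=[[[0, 0, 0, 0, 0, 0, 0.2], [0, 0, 0, 0, 0, 0, 0.2]]])

```text
t: 4.3
tcp_pos: [0.5077, -0.0914, 0.1108]
tool_rot: [0.991, -0.135, 0.001, 0.0]
ft_force: [-0.1, -0.6, 0.6]
gripper_width: 0.2
```

```bash
python3 -c "
from h import *
go(-.032,.016,.08)
d=get_image('side');crop(d,300,100,440,210,5,'s6.png');
for y in(.016-.0145,.016,.016+.0145): print((proj(d,pw(-.032,y,env.observe()['tcp_pos'][2]))-[299.5,99.5])*5)
"
```

```text
t 4.3 shift cm [-0.02 -0.06  3.08] turn [ 0.   -0.08  0.05]
tcp panel mm [-31.9  15.4 110.8] F panel [ 0.1 -0.7  0.6] w 0.1998372094917713
[386.75622072 289.1465168 ]
[367.77307569 298.02243824]
[348.47311267 307.04649381]
```

View pics/s6.png

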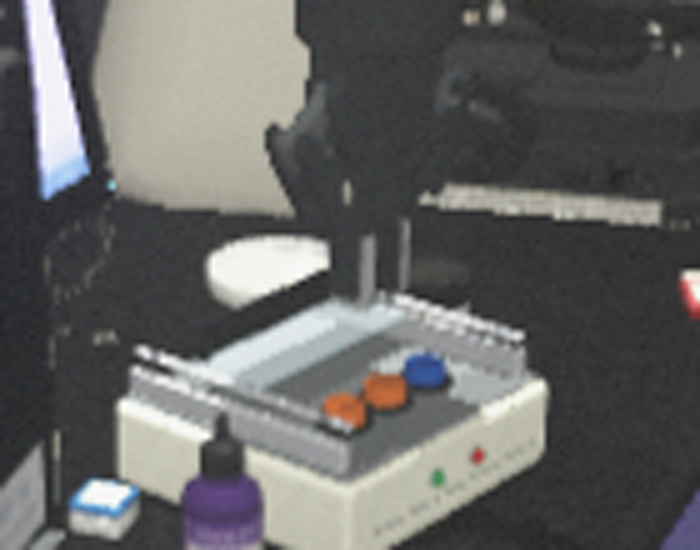

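```bash
python3 -c "
from h import *
d=get_image('side');f=d['frame'][130:190,350:410,::-1]
f=np.clip(255*(f/255.)**.45,0,255).astype(np.uint8)
cv2.imwrite('pics/s7.png',cv2.resize(f,None,fx=10,fy=10,interpolation=cv2.INTER_CUBIC))
"
```

```text
(no output)
```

View pics/s7.png

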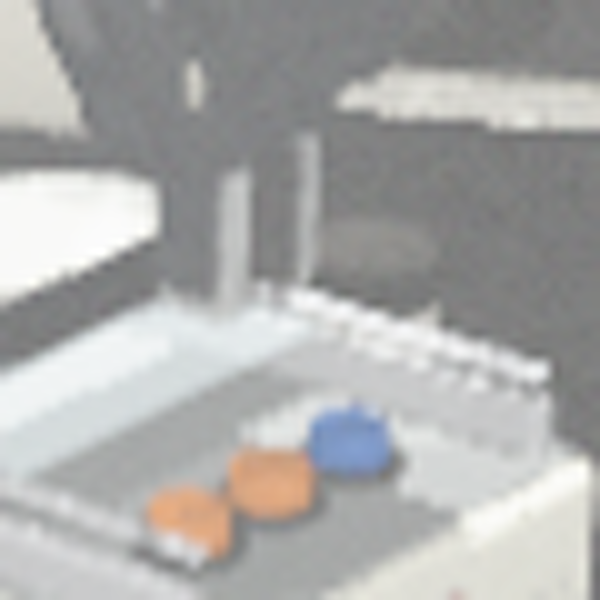

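>>> servo_tool(rows=[[[0, 0, 2, 0, 0, 0, 0.22], [0, -0.05, 3.5, 0, 0, 0, 0.22], [0, -0.05, 4.3, 0, 0, 0, 0.22], [0, -0.05, 4.5, 0, 0, 0, 0.22], [0, -0.05, 4.5, 0, 0, 0, 0.22]]])

```text
t: 4.9
tcp_pos: [0.5072, -0.0907, 0.0651]
tool_rot: [0.991, -0.135, -0.0, -0.0]
ft_force: [0.3, 0.3, 0.5]
gripper_width: 0.218
```

```bash
python3 -c "
from h import *
go(-.032,.016,.055)
d=get_image('side');f=d['frame'][130:190,350:410,::-1]
f=np.clip(255*(f/255.)**.45,0,255).astype(np.uint8)
cv2.imwrite('pics/s8.png',cv2.resize(f,None,fx=10,fy=10,interpolation=cv2.INTER_CUBIC))
"
```

```text
t 4.9 shift cm [ 0.05 -0.01  1.01] turn [-0.    0.06  0.04]
tcp panel mm [-32.5  15.9  65.1] F panel [0.2 0.4 0.5] w 0.217824372624877
```

View pics/s8.png

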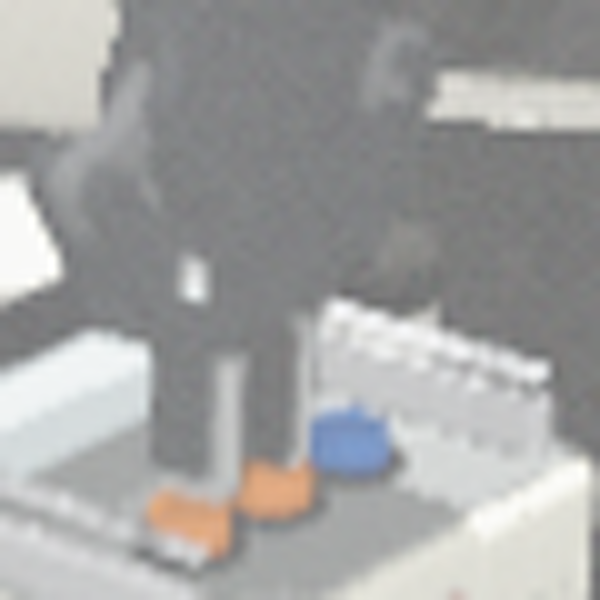

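>>> servo_tool(rows=[[[0.05, 0, 0, 0, 0, 0, 0.25], [0.05, 0, 0.4, 0, 0, 0, 0.25], [0.05, 0, 0.8, 0, 0, 0, 0.25], [0.05, 0, 1.1, 0, 0, 0, 0.25], [0.05, 0, 1.1, 0, 0, 0, 0.25]]])

```text
t: 5.45
tcp_pos: [0.5089, -0.0912, 0.0554]
tool_rot: [0.991, -0.135, 0.001, 0.0]
ft_force: [-1.6, 0.7, 10.0]
gripper_width: 0.248
```

```bash
python3 -c "
from h import *
go(-.032,.016,.055)
print(env.observe()['moment'])
d=get_image('side');f=d['frame'][130:190,350:410,::-1]
f=np.clip(255*(f/255.)**.45,0,255).astype(np.uint8)
cv2.imwrite('pics/s9.png',cv2.resize(f,None,fx=10,fy=10,interpolation=cv2.INTER_CUBIC))
"
```

```text
t 5.45 shift cm [-0.13 -0.    0.04] turn [-0.   -0.13  0.05]
tcp panel mm [-30.7  16.   55.4] F panel [-1.7  0.2 10. ] w 0.24825339205632752
[0.09684505 0.1742162  0.03133444]
```

View pics/s9.png

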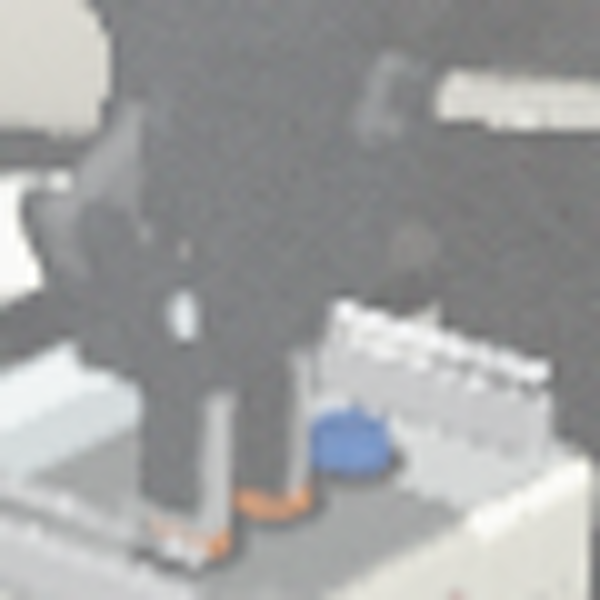

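>>> servo_tool(rows=[[[-0.1, 0, 0.2, 0, 0, 0, 0.25], [-0.1, 0, 0.4, 0, 0, 0, 0.25], [-0.1, 0, 0.4, 0, 0, 0, 0.25]]])

```text
t: 5.8
tcp_pos: [0.5091, -0.0913, 0.0548]
tool_rot: [0.991, -0.135, 0.002, 0.0]
ft_force: [-12.3, 2.8, 34.3]
gripper_width: 0.252
```

```bash
python3 -c "
from h import *
go(-.032,.016,.055)
print(env.observe()['moment'])
"
```

```text
t 5.8 shift cm [-0.15 -0.01 -0.02] turn [ 0.01 -0.24  0.06]
tcp panel mm [-30.5  15.9  54.8] F panel [-12.6  -0.6  34.3] w 0.2517653783482637
[ 0.54583376  2.13640718 -0.05563956]
```

>>> servo_tool(rows=[[[0, 0, -0.1, 0, 0, 0, 0.25], [0, 0, -0.1, 0, 0, 0, 0.25], [0, 0, -0.1, 0, 0, 0, 0.25], [0, 0, -0.1, 0, 0, 0, 0.25], [0, 0, -0.1, 0, 0, 0, 0.25]]])

```text
t: 6.3
tcp_pos: [0.509, -0.0913, 0.0549]
tool_rot: [0.991, -0.135, 0.002, 0.0]
ft_force: [-7.0, 0.7, 25.7]
gripper_width: 0.25
```

>>> servo_tool(rows=[[[0, 0, 0, 0, 0, 0, 0.25], [0, 0, 0, 0, 0, 0, 0.25], [0, 0, 0, 0, 0, 0, 0.25], [0, 0, 0, 0, 0, 0, 0.25], [0, 0, 0, 0, 0, 0, 0.25]]])

```text
t: 6.8
tcp_pos: [0.509, -0.0912, 0.055]
tool_rot: [0.991, -0.135, 0.002, 0.0]
ft_force: [-6.7, 2.6, 25.2]
gripper_width: 0.252
```

>>> servo_tool(rows=[[[0, 0, 0, 0, 0, 0, 0.25], [0, 0, 0, 0, 0, 0, 0.25], [0, 0, 0, 0, 0, 0, 0.25], [0, 0, 0, 0, 0, 0, 0.25], [0, 0, 0, 0, 0, 0, 0.25]]])

```text
t: 7.3
tcp_pos: [0.509, -0.0912, 0.0549]
tool_rot: [0.991, -0.135, 0.002, 0.0]
ft_force: [-7.2, 1.1, 25.8]
gripper_width: 0.249
```

>>> servo_tool(rows=[[[0, 0, 0, 0, 0, 0, 0.25], [0, 0, 0, 0, 0, 0, 0.25], [0, 0, 0, 0, 0, 0, 0.25], [0, 0, 0, 0, 0, 0, 0.25], [0, 0, 0, 0, 0, 0, 0.25]]])

```text
t: 7.8
tcp_pos: [0.509, -0.0912, 0.0549]
tool_rot: [0.991, -0.135, 0.002, 0.0]
ft_force: [-6.9, 2.0, 24.8]
gripper_width: 0.254
```

>>> servo_tool(rows=[[[0, 0, 0, 0, 0, 0, 0.25], [0, 0, 0, 0, 0, 0, 0.25], [0, 0, 0, 0, 0, 0, 0.25], [0, 0, 0, 0, 0, 0, 0.25], [0, 0, 0, 0, 0, 0, 0.25]]])

```text
t: 8.3
tcp_pos: [0.509, -0.0912, 0.0549]
tool_rot: [0.991, -0.135, 0.002, 0.0]
ft_force: [-7.3, 2.7, 25.0]
gripper_width: 0.248
```

```bash
python3 -c "
from h import *
go(-.032,.016,.055)
print(env.observe()['moment'])
overlay(get_image('top'),320,140,460,255,5,'t4.png')
d=get_image('side');f=d['frame'][130:190,350:410,::-1]
f=np.clip(255*(f/255.)**.45,0,255).astype(np.uint8)
cv2.imwrite('pics/s10.png',cv2.resize(f,None,fx=10,fy=10,interpolation=cv2.INTER_CUBIC))
"
```

```text
t 8.3 shift cm [-0.14 -0.01 -0.01] turn [ 0.   -0.25  0.05]
tcp panel mm [-30.6  15.9  54.9] F panel [-7.7  0.7 25. ] w 0.2480291017697596
[0.33514468 1.28632186 0.05177607]
```

View pics/s10.png

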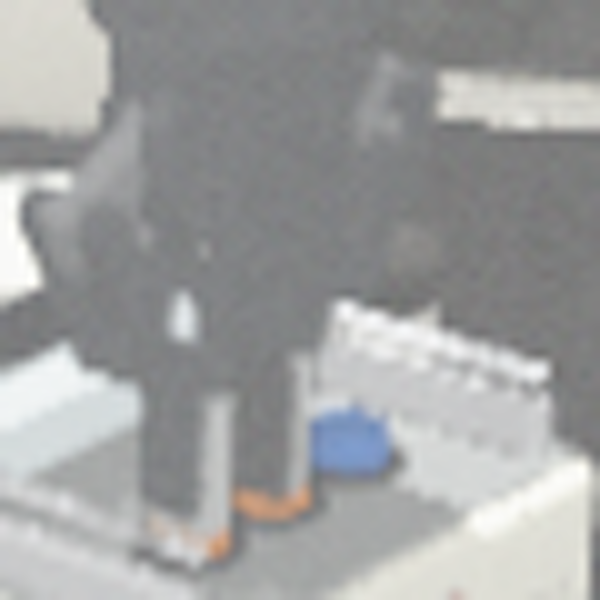

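>>> servo_tool(rows=[[[0, 0, 0, 0, 0, 0, 0.25], [0, 0, 0, 0, 0, 0, 0.25], [-0.1, 0, -1, 0, 0, 0, 0.25], [-0.1, 0, -3.5, 0, 0, 0, 0.25], [-0.1, 0, -7.5, 0, 0, 0, 0.25]]])

```text
t: 8.9
tcp_pos: [0.5035, -0.0897, 0.1244]
tool_rot: [0.991, -0.135, -0.003, -0.0]
ft_force: [0.8, -1.1, 0.8]
gripper_width: 0.253
```

```bash
python3 -c "
from h import *
go(.07,0,.125)
d=get_image('top')
for z in (.05,.1,.2,.3): print(z,ray(d,345,138,z)[:2],ray(d,345,62,z)[:2])
d=get_image('side');f=d['frame'][130:190,350:410,::-1]
f=np.clip(255*(f/255.)**.45,0,255).astype(np.uint8)
cv2.imwrite('pics/s11.png',cv2.resize(f,None,fx=10,fy=10,interpolation=cv2.INTER_CUBIC))
"
```

```text
t 8.9 shift cm [10.63  1.6  -0.12] turn [-0.    0.33  0.04]
tcp panel mm [-36.3  15.9 124.4] F panel [ 1.1 -0.9  0.8] w 0.2530443621656979
0.05 [ 0.73205322 -0.01044729] [ 0.95239447 -0.01280022]
0.1 [ 0.71516281 -0.0079751 ] [ 0.92386885 -0.0102038 ]
0.2 [ 0.681382   -0.00303074] [ 0.86681763 -0.00501094]
0.3 [0.64760119 0.00191362] [8.09766404e-01 1.81923524e-04]
```

View pics/s11.png

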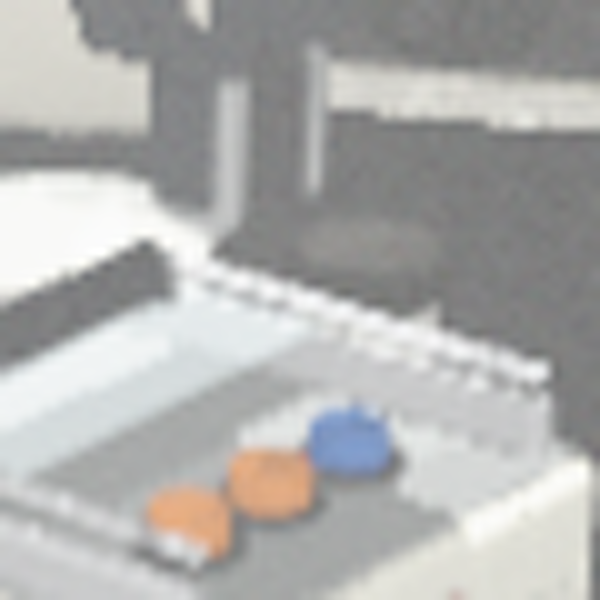

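```bash
python3 -c "
from h import *
d=get_image('top'); crop(d,220,30,480,270,3,'t5.png')
d=get_image('side'); crop(d,220,0,480,220,3,'s12.png')
"
```

```text
(no output)
```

View pics/t5.png

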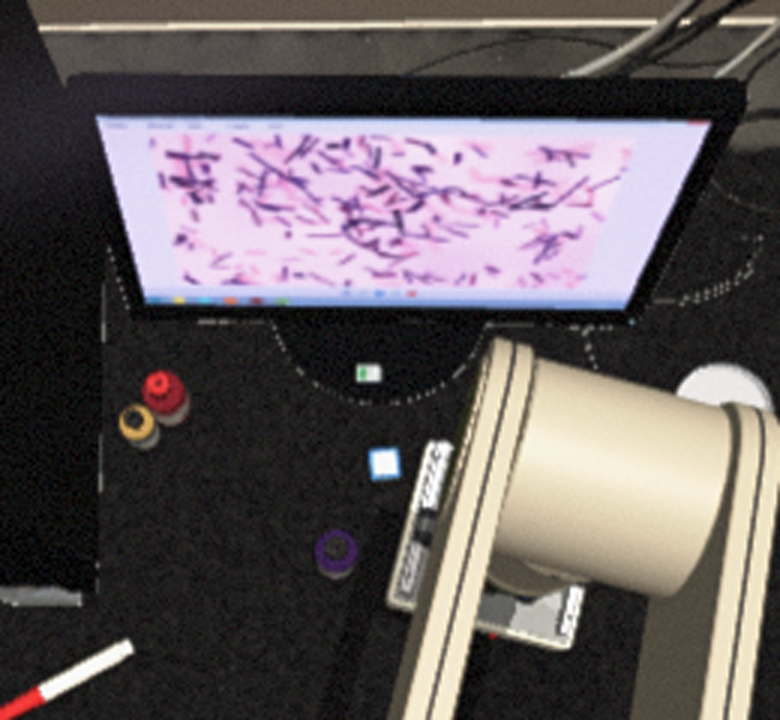

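View pics/s12.png

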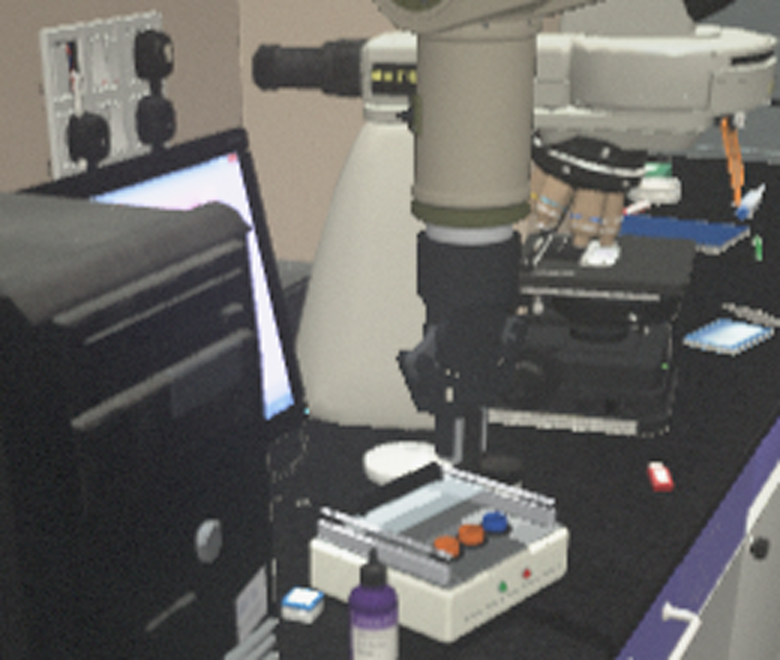

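```bash
python3 -c "
from h import *
T=get_image('top');S=get_image('side')
def tri(a,b):
    A=[];
    for d,(u,v) in((T,a),(S,b)):
        P=np.diag([1,1,1.])@np.c_[d['R'],d['t']];x=(u-d['cx'])/d['fx'];y=(v-d['cy'])/d['fy'];A+=[x*P[2]-P[0],y*P[2]-P[1]]
    w=np.linalg.svd(np.array(A))[2][3];return w[:3]/w[3]
print('top right corner',tri((468,57),(302,43)))
print('bottom right', tri((431,137.5),(322,137)))
"
```

```text
top right corner [ 0.78797369 -0.23809775  0.33951922]
bottom right [ 0.720026   -0.23052113  0.08671541]
```

>>> servo_tool(rows=[[[2, 0.5, -0.2, 0, 0, 0, 0], [4.5, 1.2, -0.2, 0, 0, 0, 0], [7, 1.6, -0.2, 0, 0, 0, 0], [9.5, 1.6, -0.2, 0, 0, 0, 0], [10.3, 1.6, -0.2, 0, 0, 0, 0]]])

```text
t: 9.7
tcp_pos: [0.6013, -0.1338, 0.1265]
tool_rot: [0.991, -0.135, -0.001, -0.0]
ft_force: [-0.6, 0.1, -0.3]
gripper_width: 0.002
```

>>> servo_tool(rows=[[[0, 0, 0, 0, 0, 0, 0], [0, 0, 0, 0, 0, 0, 0]]])

```text
t: 9.9
tcp_pos: [0.5996, -0.1329, 0.1273]
tool_rot: [0.991, -0.135, -0.001, -0.0]
ft_force: [-0.1, -0.2, 0.4]
gripper_width: 0.003
```

```bash
python3 -c "
from h import *
go(.067,0,.076)
d=get_image('side');f=d['frame'][110:190,330:410,::-1]
f=np.clip(255*(f/255.)**.45,0,255).astype(np.uint8)
cv2.imwrite('pics/s13.png',cv2.resize(f,None,fx=7,fy=7,interpolation=cv2.INTER_CUBIC))
"
```

```text
t 9.9 shift cm [-0.07  0.02  5.13] turn [-0.01  0.14  0.06]
tcp panel mm [ 67.8   0.2 127.3] F panel [-0.1 -0.2  0.4] w 0.0025532306515915347
```

View pics/s13.png

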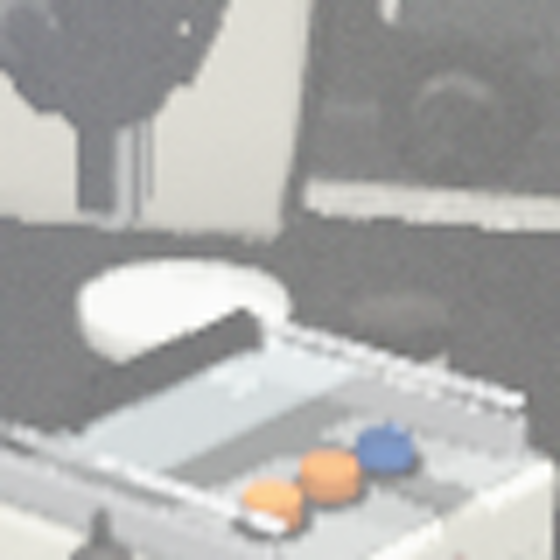

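>>> servo_tool(rows=[[[0, 0, 2, 0, 0, 0, 0], [0, 0, 4.2, 0, 0, 0, 0], [0, 0, 5.2, 0, 0, 0, 0], [0, 0, 5.2, 0, 0, 0, 0], [-0.5, 0, 5.2, 0, 0, 0, 0]]])

```text
t: 10.45
tcp_pos: [0.5962, -0.1321, 0.0772]
tool_rot: [0.991, -0.135, 0.0, 0.0]
ft_force: [0.6, 0.3, -0.3]
gripper_width: 0.005
```

>>> servo_tool(rows=[[[-0.8, 0, 0, 0, 0, 0, 0], [-1.8, 0, 0, 0, 0, 0, 0], [-2.8, 0, 0, 0, 0, 0, 0], [-3.8, 0, 0, 0, 0, 0, 0], [-4.6, 0, 0, 0, 0, 0, 0]]])

```text
t: 10.95
tcp_pos: [0.551, -0.1195, 0.077]
tool_rot: [0.991, -0.135, 0.0, 0.0]
ft_force: [0.7, -0.8, 2.2]
gripper_width: -0.007
```

```bash
python3 -c "
from h import *
go(.002,0,.076)"
```

```text
t 10.95 shift cm [-1.55 -0.01  0.1 ] turn [ 0.   -0.05  0.05]
tcp panel mm [17.5 -0.1 77. ] F panel [ 0.9 -0.6  2.2] w -0.007027295798749475
```

>>> servo_tool(rows=[[[-0.5, 0, 0, 0, 0, 0, 0], [-1.0, 0, 0, 0, 0, 0, 0], [-1.2, 0, 0, 0, 0, 0, 0], [-1.4, 0, 0, 0, 0, 0, 0], [-1.4, 0, 0, 0, 0, 0, 0]]])

```text
t: 11.45
tcp_pos: [0.5379, -0.1158, 0.0763]
tool_rot: [0.991, -0.135, -0.0, -0.0]
ft_force: [0.7, -0.1, 0.3]
gripper_width: -0.003
```

```bash
python3 -c "
from h import *
go(.002,0,.076)"
```

```text
t 11.45 shift cm [-0.18  0.    0.03] turn [-0.    0.04  0.05]
tcp panel mm [ 3.8  0.  76.3] F panel [0.7 0.1 0.3] w -0.002673519775118605
```

>>> servo_tool(rows=[[[-0.2, 0, 0, 0, 0, 0, 0], [-0.4, 0, 0, 0, 0, 0, 0], [-0.5, 0, 0, 0, 0, 0, 0], [-0.5, 0, 0, 0, 0, 0, 0]]])

```text
t: 11.85
tcp_pos: [0.5369, -0.1156, 0.0767]
tool_rot: [0.991, -0.135, 0.004, 0.0]
ft_force: [20.3, -5.1, -15.1]
gripper_width: -0.001
```

```bash
python3 -c "
from h import *
go(.002,0,.076)"
```

```text
t 11.85 shift cm [-0.08 -0.01  0.07] turn [-0.01 -0.46  0.03]
tcp panel mm [ 2.8 -0.1 76.7] F panel [ 20.9   0.5 -15.1] w -0.0010339111049939885
```

>>> servo_tool(rows=[[[0.3, 0, 0, 0, 0, 0, 0], [1.2, 0, 0, 0, 0, 0, 0], [2, 0, 0, 0, 0, 0, 0], [2, 0, -3, 0, 0, 0, 0], [2, 0, -7.5, 0, 0, 0, 0]]])

```text
t: 12.35
tcp_pos: [0.5504, -0.1193, 0.1484]
tool_rot: [0.991, -0.135, -0.004, -0.001]
ft_force: [1.4, -0.3, 0.6]
gripper_width: 0.002
```

>>> servo_tool(rows=[[[-1, 2, -3, 0, 0, 0, 0], [-3, 6, -5, 0, 0, 0, 0], [-5, 10.5, -7, 0, 0, 0, 0], [-8, 14.5, -7, 0, 0, 0, 0], [-11, 18.5, -7, 0, 0, 0, 0]]])

```text
t: 12.85
tcp_pos: [0.3987, -0.2685, 0.2227]
tool_rot: [0.991, -0.135, 0.001, 0.001]
ft_force: [-0.1, -0.9, 0.1]
gripper_width: 0.001
```

>>> servo_tool(rows=[[[-3, 4, 0, 0, 0, 0, 0], [-6, 8, 0, 0, 0, 0, 0], [-9, 12, 0, 0, 0, 0, 0], [-9, 12, 0, 0, 0, 0, 0], [-9, 12, 0, 0, 0, 0, 0]]])

```text
t: 13.35
tcp_pos: [0.2798, -0.3593, 0.2216]
tool_rot: [0.991, -0.137, -0.0, -0.0]
ft_force: [0.3, 0.3, 0.6]
gripper_width: -0.003
```

```bash
python3 -c "
from h import *
go(.002,0,.076)
overlay(get_image('top'),320,140,460,255,5,'t6.png')
d=get_image('side');crop(d,300,140,440,230,5,'s14.png')
"
```

```text
t 13.35 shift cm [ 18.06 -30.44  14.57] turn [-0.03  0.01 -0.16]
tcp panel mm [-179.4 -303.9  221.6] F panel [0.2 0.3 0.6] w -0.0032414752257233703
```

View pics/t6.png

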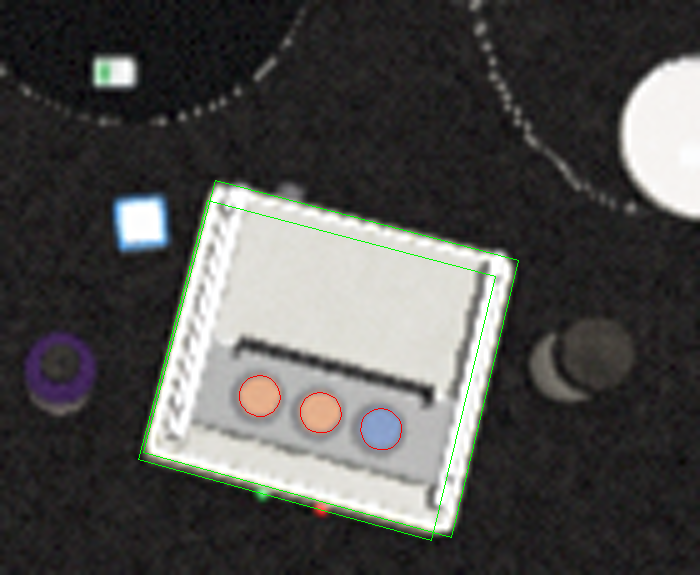

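View pics/s14.png

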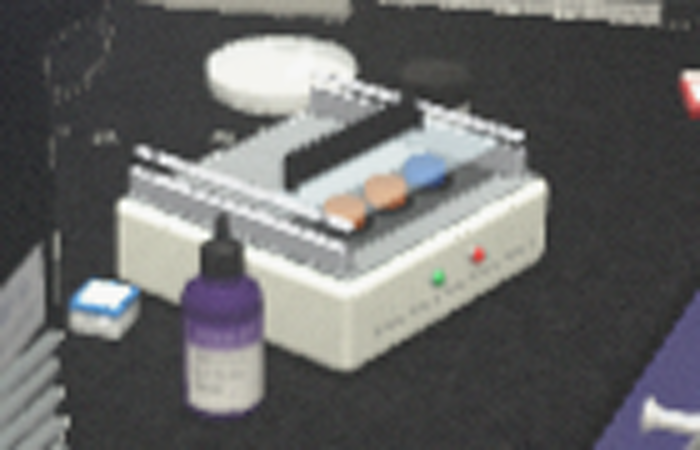

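```bash
python3 -c "
from workcell import env
print(env.close_job())"
```

```text
the job is handed in; nothing more can be done
None
```

The interlock reset was carried out in the order asked, and the job was handed in at about 13.4 s of robot time.

- **Guard opened:** I pushed the lip back with the shut fingers until it hit its stop, at about 17 N.
- **Amber keys pressed:** They are the left and centre keys. I pressed both together with one fingertip on each. The fingertips stood at z = 54.9 mm, and the 25 N load was shared evenly, so both keys were fully down. I held them about 2.7 s and let them go. The side picture then showed both back up.
- **Guard shut:** I pushed the lip forward from the rear until it hit its stop, at about 21 N. I then backed the arm clear.

The last top and side pictures show the guard over the keys and all three keys up. The bottle, lens case and box are where they started, and the arm touches nothing. The blue key was not touched.

Two checks fell short of clean:
- **Side camera:** Its positions for the panel and keys differed from the top camera's by 1–2 pixels, up to about 12 mm on the worktop. I used the top camera, and the guard's stop positions agreed with it to about 1 mm.
- **Press force:** It reached 34 N for a moment as the keys bottomed out, before I eased it to 25 N.

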